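# Slide the green-lidded food sample box under the low counter riser

## Robot

A 6-joint arm with a two-finger parallel gripper is mounted at the origin on a cart in front of the work surface, level with it; the furniture and walls round the work are solid. World frame = base frame: x ahead of the robot, y to its left, z up, the work surface at z = 0. Lengths are in m, angles in rad, forces in N, time in s.
With the tool pointing down it reaches from about 0.35 to 0.975 m from the base axis. Payload 7.1 kg.
Tool frame: the origin (TCP) lies midway between the tips of the shut fingers; the grasp point (between the pads) lies 19 mm behind it; z points along the fingers, x is the direction in which the jaws open and shut, and the axes are right-handed (so a half turn about z gives the same grasp; the last joint's range is limited). The gripper opens to 88 mm and grips with 3 to 60 N. Pads are 20 mm wide; open, the fingers measure 115 mm over their backs; the gripper's body (75 mm by 178 mm) begins 61 mm behind the grasp point.
Start: joints at [1.232, 0.423, 1.63, -0, 1.089, -0.019], TCP at [0.196, 0.593, 0.223] pointing down, gripper open.
Joint ranges: [-3, 3], [-0.9, 2.11], [0.09, 2.58], [-1.31, 4.45], [0.11, 2.69], [-2.54, 2.54]. Speed limits (rad/s): [2.39, 2.39, 3.01, 3.14, 3.14, 3.14].

## Interface

Orientations are given as a unit quaternion [w, x, y, z].
In Python, from station import move_pose, movel, movej, command_gripper, wait, inverse_kinematics, read_camera, camera_info, MotionError, job_done, get_time, get_joint_pos, get_qvel, get_effort, get_tcp_pos, get_ee_rot, get_ft_force, get_ft_torque, get_grip_width gives the robot as it stands. Calls block until the motion is done:
- move_pose(position, orientation): joint-space move of the TCP to a pose.
- movel(position, frame=None, v=0.15, until_force=None): straight line of the TCP; frame=None keeps the orientation; v is the mean speed in m/s. With until_force (N) it stops when the force on the tool has changed by that much, and returns True; else False.
- movej(angles): joint-space move.
- command_gripper(opening): opening from 0.0 (shut) to 1.0 (fully open); the grip force is fixed at half the most; returns when the fingers have stopped.
- wait(seconds).
- inverse_kinematics(position, orientation): joint angles nearest the present ones, or None.
- read_camera(name): name is "scene" or "side" or "wrist"; returns the picture (420x560x3 uint8, red, green, blue); there is no depth.
- camera_info(name): a dict with "intrinsics" (3x3 intrinsics, pixels), "T" (4x4, takes a point from camera to world coordinates); the wrist camera has in their place "tool_from_camera" (4x4, takes a point from camera to tool coordinates, whose origin is the TCP and whose axes are the tool frame's). Camera axes: x right, y up, looking along -z (the intrinsics and any distortion apply to the point x, -y, -z); pixel columns grow to the right and rows downward; lengths in m; the calibration is good to about 2 mm. The wrist camera is an equidistant fisheye: a pixel r from the principal point sees the ray r / f radians off the axis. A picture is of the moment at which its call begins: read the wrist's pose just before it. camera_info takes no time and is no camera call.
A pose or a line that the arm cannot do raises MotionError and nothing moves.
- job_done(): hands the job in, once; it reports no verdict.
Readings, each from a call of its own:
- get_time(): time.
- get_joint_pos(): joint angles.
- get_qvel(): joint speeds.
- get_effort(): joint torques, N m.
- get_tcp_pos(): TCP position.
- get_ee_rot(): TCP orientation.
- get_ft_force(): force on the tool from outside, world axes, zero at the start.
- get_ft_torque(): the same for the moment, N m.
- get_grip_width(): opening from 0.0 (shut) to 1.0 (fully open).
Only numpy, scipy, OpenCV 4.12 (cv2) and the standard library are available. Lean on these libraries where they do the work, as an engineer would, in place of code of your own. Each camera call takes 0.05 s, during which the arm holds its last target. There are 200 camera calls.

## Task

Put the green-lidded food sample box away under the low steel riser shelf: slide it in from the front, lengthwise, so that it lies flat, squarely centred on the green mat in the free bay, and let go of it there. Leave the blue-lidded box and the white-lidded box that is already under the riser where they are.

Things in the scene. Friction and masses are not known exactly. Their poses are not given: they have to be found in the camera images.
- green_box: loose upright food sample box, green snap lid, 0.14 kg (all sizes mm). Tub 62 wide (x), 92 long (y); lid 68 wide, y -48 to +52, overhangs the tub by 3 to 4 at heights 38 to 46; 18 wide snap tab to y=-52; total height 48. Origin: middle of underside; z up. Can be gripped across the width by the lid's edges near one end. At the start +y points away from the robot within 25 degrees.
- blue_box: same kind and size of box with a blue lid, loose, on the worktop on the other side of the robot's middle; a bystander. Same axes.
- white_box: same kind and size of box with a white lid, loose, already parked in the other bay of the riser, its near 45 mm sticking out in front of the shelf. Same axes; +y points into the riser.
- riser: fixed low steel riser shelf (mm), 200 deep (x), 320 wide (y), board 60 to 72 above the worktop. Panels at the sides and middle form two bays 145 wide, middles 75 either side of the riser's, open front and back. Origin: on the worktop under the board's middle; +x leads from the front inward, away from the robot; front edge x=-100. Things up to 90 high stand on the board behind x=-25.
- green_mat: flat green mat (mm), 112 long (x), 84 wide (y), 1 thin, not felt, fixed on the worktop in the free bay (left or right). Origin: its middle; x parallel to the riser's x, pointing in. Its middle lies 7 mm behind the shelf's front edge, so its near 49 mm show in front of the shelf and a box centred on it sticks out about 45 mm.
There are look-alikes about, which are no part of the job. What is shaped like the green_box but orange or pink is not meant.

How it is judged:
By the outcome, as a careful person would: the job done as asked, in the order asked, and still so for the second after the job is handed in, with the robot touching nothing.
It also fails if it takes over 40 s, if anything falls off the work surface, if the arm or the gripper's body presses on something with over 40 N, if the wrist force passes 120 N, or if a joint passes its speed limit or range.

## Working session

There is one attempt and no reset: what is moved stays moved. The work goes in short steps, each a Python script; the robot and the scene stay as the last script left them, time stands still between calls to the robot, and variables do not carry over. Pictures are saved under pics/ and viewed, about 8 in all and at most 12, crops included, and the job is handed in when it is done.

```bash
ls && mkdir -p pics && python3 - <<'E'
from station import *
import cv2,numpy as np
for n in ("scene","side"):
    im=read_camera(n); cv2.imwrite(f"pics/{n}0.png",im[:,:,::-1])
    c=camera_info(n); print(n,np.round(c["intrinsics"],2).tolist(),np.round(c["T"],4).tolist(),[k for k in c])
im=read_camera("wrist");cv2.imwrite("pics/wrist0.png",im[:,:,::-1])
c=camera_info("wrist");print({k:np.round(v,4).tolist() if not isinstance(v,str) else v for k,v in c.items()})
print(get_tcp_pos(),get_ee_rot(),get_time())
a=cv2.imread("pics/scene0.png");b=cv2.imread("pics/side0.png")
E
```

```text
pics
scene [[397.02, 0.0, 276.92], [0.0, 397.02, 211.26], [0.0, 0.0, 1.0]] [[0.6291, 0.5988, -0.4957, 0.0741], [-0.7773, 0.4846, -0.4011, -0.4133], [0.0, 0.6376, 0.7703, 0.8452], [0.0, 0.0, 0.0, 1.0]] ['intrinsics', 'T']
side [[424.9, 0.0, 282.53], [0.0, 424.9, 212.25], [0.0, 0.0, 1.0]] [[0.8842, 0.3137, -0.346, 0.1728], [-0.4667, 0.564, -0.6812, -0.8345], [-0.0186, 0.7639, 0.6451, 0.8296], [0.0, 0.0, 0.0, 1.0]] ['intrinsics', 'T']
{'intrinsics': [[325.1923, 0.0, 281.0459], [0.0, 325.1923, 208.6195], [0.0, 0.0, 1.0]], 'tool_from_camera': [[1.0, -0.0009, 0.0017, -0.0011], [-0.0004, -0.9528, -0.3036, -0.0855], [0.0019, 0.3036, -0.9528, -0.1627], [0.0, 0.0, 0.0, 1.0]]}
[0.19631923 0.59294707 0.22207384] [ 3.20033219e-04  8.10672879e-01  5.85499061e-01 -4.81131904e-04] 0.15
```

View pics/scene0.png

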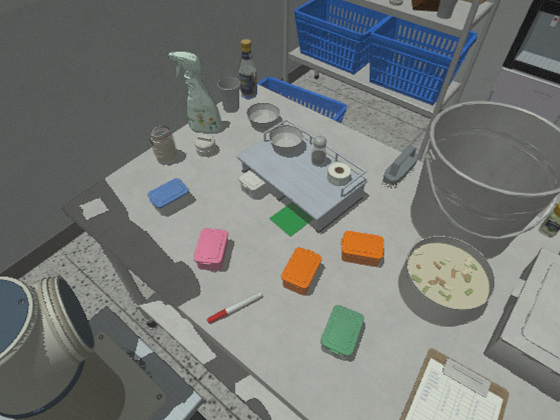

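View pics/side0.png

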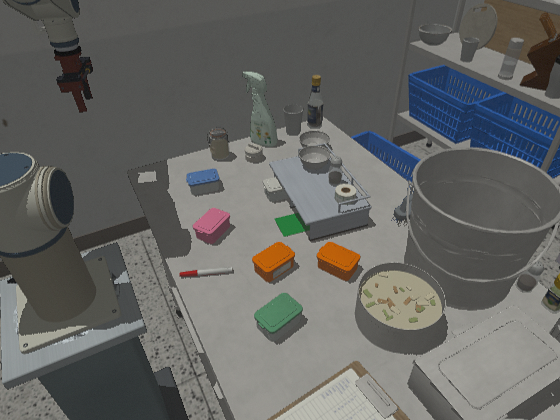

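Both views agree: the green box is at scene (343,331) / side (278,315), and the mat is at scene (290,220) / side (290,225) in the nearer (right) bay. The white box is in the other bay, and the two orange boxes lie between the green box and the mat. Next I'll triangulate and cast rays.

```bash
cat > h.py <<'E'
from station import *
import cv2,numpy as np
def ray(n,uv):
    c=camera_info(n);K=np.array(c["intrinsics"]);T=np.array(c["T"])
    d=np.linalg.inv(K)@np.array([uv[0],uv[1],1.]);return T[:3,3],T[:3,:3]@np.array([d[0],-d[1],-d[2]])
def onz(n,uv,z):
    o,d=ray(n,uv);return o+d*(z-o[2])/d[2]
def tri(a,b):
    (o1,d1),(o2,d2)=a,b
    d1=d1/np.linalg.norm(d1);d2=d2/np.linalg.norm(d2)
    s,t=np.linalg.lstsq(np.c_[d1,-d2],o2-o1,rcond=None)[0]
    p,q=o1+s*d1,o2+t*d2;return (p+q)/2,np.linalg.norm(p-q)
def blobs(im,lo,hi,amin=150):
    m=cv2.inRange(cv2.cvtColor(im,cv2.COLOR_RGB2HSV),lo,hi)
    cs=[c for c in cv2.findContours(m,cv2.RETR_EXTERNAL,cv2.CHAIN_APPROX_NONE)[0] if cv2.contourArea(c)>amin]
    return sorted(cs,key=cv2.contourArea,reverse=True),m
E
python3 - <<'E'
from h import *
np.set_printoptions(precision=4,suppress=True)
for n in("scene","side"):
    im=cv2.imread(f"pics/{n}0.png")[:,:,::-1].copy()
    for nm,lo,hi in(("green",(45,90,40),(85,255,255)),("blue",(100,90,60),(125,255,255)),("orange",(5,180,80),(20,255,255))):
        cs,_=blobs(im,lo,hi)
        for c in cs[:4]:
            m=cv2.moments(c);u=(m['m10']/m['m00'],m['m01']/m['m00'])
            print(n,nm,cv2.contourArea(c),np.round(u,1),"z0",onz(n,u,0)[:2],"z46",onz(n,u,.046)[:2])
            if nm=="green":
                ap=cv2.approxPolyDP(c,4,True)[:,0]
                print(ap.tolist(), [np.round(onz(n,p,.001 if cv2.contourArea(c)<900 else .046)[:2],3).tolist() for p in ap])
# hsv samples
a=cv2.imread("pics/scene0.png");b=cv2.imread("pics/side0.png")
print(cv2.cvtColor(a,cv2.COLOR_BGR2HSV)[[331,220,352],[343,290,335]])
A=cv2.resize(a[130:370,220:400],None,fx=2.3,fy=2.3,interpolation=cv2.INTER_CUBIC);B=cv2.resize(b[140:340,240:400],None,fx=2.3,fy=2.3,interpolation=cv2.INTER_CUBIC)
B=cv2.copyMakeBorder(B,0,A.shape[0]-B.shape[0],0,0,cv2.BORDER_CONSTANT)
cv2.imwrite("pics/crop1.png",np.hstack([A,B])[:600,:800])
E
```

```text
scene green 1190.0 [341.7 332. ] z0 [ 0.439  -0.3021] z46 [ 0.4192 -0.3081]
[[348, 309], [349, 313], [333, 310], [322, 337], [336, 353], [351, 353], [362, 321], [357, 313], [353, 319], [355, 312]] [[0.471, -0.29], [0.465, -0.297], [0.449, -0.266], [0.384, -0.282], [0.375, -0.323], [0.394, -0.347], [0.467, -0.328], [0.476, -0.31], [0.458, -0.311], [0.475, -0.306]]
scene green 567.5 [288.6 220.3] z0 [ 0.6132 -0.0179] z46 [ 0.5839 -0.0394]
[[291, 203], [270, 218], [289, 235], [309, 220], [301, 217], [305, 213], [295, 212], [300, 209], [291, 210]] [[0.666, 0.015], [0.587, 0.026], [0.574, -0.049], [0.648, -0.061], [0.643, -0.038], [0.661, -0.038], [0.647, -0.014], [0.664, -0.018], [0.645, -0.001]]
scene blue 10035.0 [376.4  46. ] z0 [1.5849 0.27  ] z46 [1.5026 0.2328]
scene blue 1147.0 [306.   96.9] z0 [1.1033 0.2838] z46 [1.0472 0.2459]
scene blue 614.5 [167.3 192.4] z0 [0.4743 0.3162] z46 [0.4526 0.2765]
scene blue 231.0 [465.6  48.4] z0 [ 1.8025 -0.0304] z46 [ 1.7084 -0.0513]
scene orange 952.0 [301.3 267.3] z0 [ 0.5158 -0.1333] z46 [ 0.4918 -0.1485]
scene orange 840.0 [362.4 244.4] z0
[... 230 characters left out ...]
0.391, -0.347], [0.471, -0.328]]
side green 445.5 [290.8 224.2] z0 [ 0.6135 -0.0183] z46 [ 0.5891 -0.0635]
[[309, 226], [297, 213], [275, 218], [283, 235]] [[0.656, -0.052], [0.654, 0.016], [0.585, 0.028], [0.572, -0.049]]
side blue 8578.5 [480.  113.9] z0 [1.6157 0.2004] z46 [1.5357 0.1431]
side blue 1273.0 [388.2 152.7] z0 [1.1049 0.1502] z46 [1.0532 0.0956]
side blue 338.5 [202.1 176.6] z0 [0.4674 0.339 ] z46 [0.4511 0.274 ]
side blue 195.5 [554.7 165.3] z0 [ 1.5448 -0.1904] z46 [ 1.4688 -0.2261]
side orange 723.0 [338.1 256.2] z0 [ 0.6629 -0.193 ] z46 [ 0.6357 -0.2285]
side orange 699.5 [272.9 256.7] z0 [ 0.5084 -0.1099] z46 [ 0.4898 -0.1501]
[[ 71  95 147]
 [ 67 151 140]
 [ 71  95 151]]
```

View pics/crop1.png

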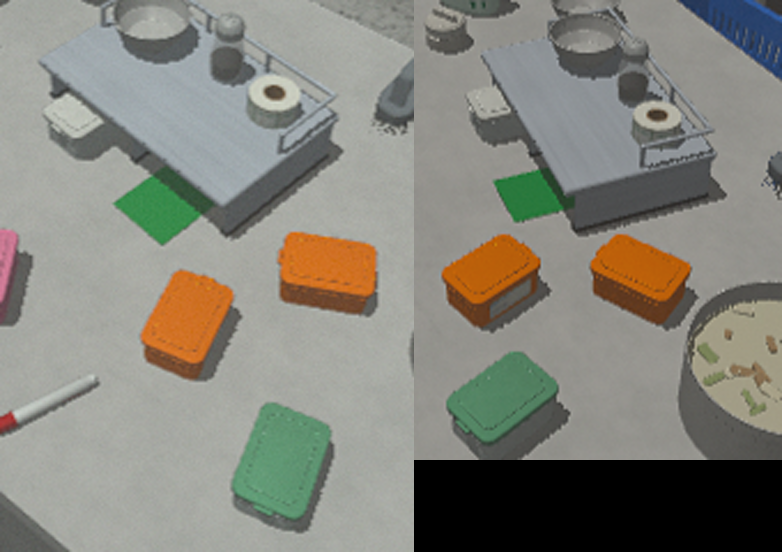

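```bash
cat >> h.py <<'E'
from scipy.spatial.transform import Rotation as R
def quat(a):
    b=np.radians(a+90)/2;return [0,np.cos(b),np.sin(b),0]
def wshot(name):
    p=get_tcp_pos();q=np.array(get_ee_rot());im=read_camera("wrist")
    cv2.imwrite(f"pics/{name}.png",im[:,:,::-1]);np.savez(f"pics/{name}.npz",p=p,q=q);return im
def wz(name,uv,z):
    d=np.load(f"pics/{name}.npz");c=camera_info("wrist");K=np.array(c["intrinsics"]);X=np.array(c["tool_from_camera"])
    Rt=R.from_quat(np.roll(d["q"],-1)).as_matrix()
    x=np.array(uv,float)-K[:2,2];r=np.hypot(*x)+1e-9;t=r/K[0,0]
    v=np.array([x[0]/r*np.sin(t),-x[1]/r*np.sin(t),-np.cos(t)])
    o=d["p"]+Rt@X[:3,3];v=Rt@X[:3,:3]@v
    return (o,v) if z is None else o+v*(z-o[2])/v[2]
E
python3 - <<'E'
from h import *
for nm,u in(("bottle",(205,130)),("pink",(211,247)),("riserL",(237.4,157)),("riserR",(316.5,219))): print(nm,np.round([onz("scene",u,z)[:2] for z in(0,.046,.072)],3).tolist())
movel([0.15,0.42,0.30],v=.3)
move_pose([0.47,0.0,0.25],quat(-10)); wshot("wm")
print(get_tcp_pos(),get_time())
move_pose([0.36,-0.30,0.25],quat(12)); wshot("wg")
print(get_tcp_pos(),get_time())
a=cv2.imread("pics/wm.png");b=cv2.imread("pics/wg.png")
E
```

```text
bottle [[0.74, 0.434], [0.704, 0.388], [0.683, 0.361]]
pink [[0.419, 0.084], [0.4, 0.057], [0.389, 0.041]]
riserL [[0.711, 0.261], [0.676, 0.224], [0.657, 0.203]]
riserR [[0.664, -0.074], [0.632, -0.092], [0.614, -0.103]]
[0.4700357  0.00075084 0.24998897] 2.9167
[ 0.36057761 -0.29926382  0.25003207] 4.1833
```

View pics/wm.png

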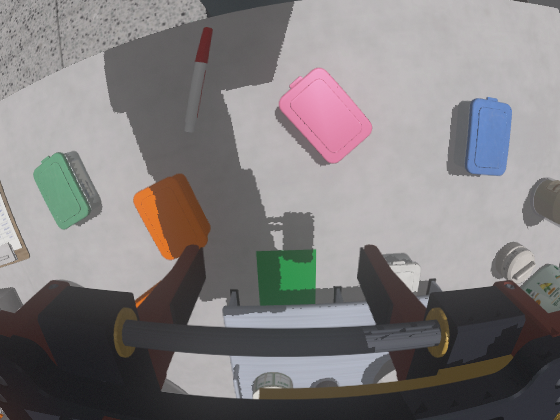

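View pics/wg.png

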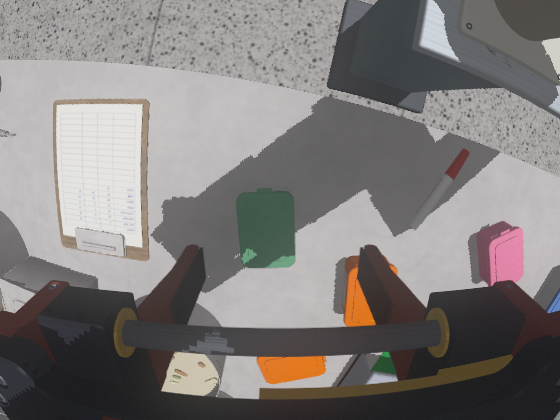

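The mat shows at wm x 257–316, y 250–304, with the shelf front edge near row 305. The green lid is at wg x 237–296, y 191–268, with its tab at (264,188), so the tab points to the robot. Now metric positions from both.

```bash
python3 - <<'E'
from h import *
def L(n): return cv2.imread(f"pics/{n}.png")[:,:,::-1].copy()
def rect(n,z,lo,hi,near):
    cs,m=blobs(L(n),lo,hi,400)
    c=min(cs,key=lambda c:np.hypot(*(c[:,0].mean(0)-near)))
    P=np.array([wz(n,p,z)[:2] for p in c[:,0]])
    (cx,cy),(w,h),a=cv2.minAreaRect((P*1000).astype(np.float32))
    print(n,z,"c",round(cx,1),round(cy,1),"size",round(w,1),round(h,1),"ang",round(a,1),"bbox",cv2.boundingRect(c)); return c,P
rect("wm",.001,(50,100,30),(85,255,255),(286,277))
for z in(.042,.046): rect("wg",z,(55,60,20),(95,255,255),(266,230))
# height of lid: triangulate tri of lid centre, wm vs wg
rect("wm",.046,(55,60,20),(95,255,255),(62,192))
c1,_=rect("wg",.046,(55,60,20),(95,255,255),(266,230)); 
mm=lambda c:(lambda r:np.array(r[0]))(cv2.minAreaRect(c))
im=L("wm");cs,_=blobs(im,(55,60,20),(95,255,255),400);c2=min(cs,key=lambda c:np.hypot(*(c[:,0].mean(0)-(62,192))))
print("tri lid wrist",tri(wz("wg",mm(c1),None),wz("wm",mm(c2),None)))
sc=(341.7,332.);print("tri scene/side",tri(ray("scene",sc),ray("side",(277.4,312.))))
print("tri wrist/scene",tri(wz("wg",mm(c1),None),ray("scene",sc)))
# mat near corners heights wm/scene
for a,b in(((257,250.),(289,235.5)),((315.5,249),(269.5,218))): print("mat corner",tri(wz("wm",a,None),ray("scene",b)))
# board front edge: gray-level transition per column
g=cv2.cvtColor(im,cv2.COLOR_RGB2GRAY).astype(int)
for x in(245,250,265,290,310,325,350): print(x,g[294:314,x].tolist())
E
```

```text
wm 0.001 c 620.0 -18.1 size 83.2 90.1 ang 81.7 bbox (257, 250, 59, 55)
wg 0.042 c 419.8 -306.8 size 98.1 67.6 ang 14.2 bbox (236, 189, 58, 76)
wg 0.046 c 418.2 -307.0 size 97.0 66.9 ang 14.2 bbox (236, 189, 58, 76)
wm 0.046 c 421.1 -303.3 size 101.0 70.4 ang 14.0 bbox (34, 153, 55, 76)
wg 0.046 c 418.2 -307.0 size 97.0 66.9 ang 14.2 bbox (236, 189, 58, 76)
tri lid wrist (array([ 0.4201301 , -0.30722812,  0.03783424]), np.float64(0.004223335673260692))
tri scene/side (array([ 0.42042749, -0.30778156,  0.04584723]), np.float64(0.002431147959406351))
tri wrist/scene (array([ 0.41499343, -0.30791413,  0.05084912]), np.float64(0.004056146793265141))
mat corner (array([ 0.56902409, -0.05141687,  0.00360472]), np.float64(0.004281687770652874))
mat corner (array([ 0.58509641,  0.02890979, -0.00247418]), np.float64(0.00544196318817555))
245 [96, 95, 97, 96, 97, 97, 96, 97, 96, 97, 97, 94, 84, 86, 90, 93, 95, 95, 95, 106]
250 [96, 95, 97, 95, 96, 96, 98, 98, 96, 97, 97, 92, 85, 87, 89, 93, 94, 96, 94, 175]
265 [67, 67, 67, 68, 67, 68, 66, 68, 69, 70, 68, 75, 85, 87, 90, 94, 94, 95, 149, 175]
290 [70, 71, 71, 69, 70, 70, 69, 69, 68, 69, 72, 91, 108, 124, 148, 167, 172, 176, 176, 176]
310 [72, 72, 72, 72, 72, 72, 73, 72, 72, 72, 87, 107, 124, 147, 166, 173, 179, 179, 178, 178]
325 [98, 98, 99, 98, 98, 98, 98, 97, 98, 93, 104, 121, 142, 164, 173, 181, 181, 181, 180, 179]
350 [100, 99, 98, 99, 98, 97, 97, 96, 96, 112, 134, 159, 171, 179, 182, 182, 179, 179, 181, 179]
```

```bash
python3 - <<'E'
from h import *
im=cv2.imread("pics/wm.png")[:,:,::-1].copy()
cs,_=blobs(im,(50,100,30),(85,255,255),400);c=min(cs,key=lambda c:np.hypot(*(c[:,0].mean(0)-(286,277))))[:,0]
def fit(pix,z):
    P=np.array([wz("wm",p,z)[:2] for p in pix]);vx,vy,x,y=cv2.fitLine((P*1000).astype(np.float32),cv2.DIST_HUBER,0,.01,.01).ravel()
    return round(float(np.degrees(np.arctan2(vy,vx))),2),round(float(x),1),round(float(y),1)
x,y=c.T
print("near",fit(c[(y<=252)&(x>261)&(x<312)],.001))
print("imgleft",fit(c[(x<262)&(y>254)&(y<300)],.001),"imgright",fit(c[(x>312)&(y>254)&(y<298)],.001))
print("front edge z60",fit([(245,305.7),(265,305.3),(290,304.7),(310,304),(325,303.5),(350,303)],.06))
a=14.2;d=np.array([np.cos(np.radians(a)),np.sin(np.radians(a))])
g=np.array([.419,-.307])-.029*d
move_pose([*g,.10],quat(a))
print(movel([*g,.023],v=.08,until_force=8),get_tcp_pos())
command_gripper(0.0);print("w",get_grip_width()*88)
movel([*g,.13],v=.12);print("w",get_grip_width()*88,get_ft_force(),get_ft_torque(),get_time())
wshot("wl");cv2.imwrite("pics/sl.png",read_camera("side")[:,:,::-1])
A=cv2.imread("pics/wl.png");B=cv2.imread("pics/sl.png")[180:380,180:380]
cv2.imwrite("pics/v2.png",np.hstack([A[100:400,50:450],cv2.resize(B,(300,300))]))
E
```

```text
near (80.17, 573.3, -28.5)
imgleft (-7.9, 611.2, -58.1) imgright (-8.96, 623.0, 22.4)
front edge z60 (81.35, 628.3, -5.8)
False [ 0.39115424 -0.31432059  0.02335378]
w 68.88484893855708
w 68.94568247163818 [-0.21945839  0.34823066 -1.91812857] [0.04451594 0.03352041 0.01639244] 7.4417
```

View pics/v2.png

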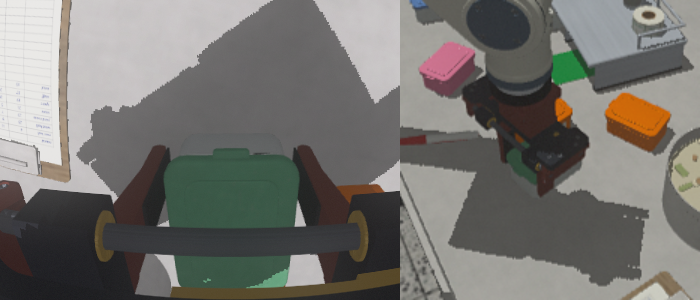

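```bash
python3 - <<'E'
from h import *
p=np.load("pics/wl.npz");a0=np.radians(14.2);d0=np.array([np.cos(a0),np.sin(a0)])
for nm,u,z in(("lid near edge",(255,256),.149),("lid near edge r",(315,256),.149),("tab tip",(281,249),.149)):
    w=wz("wl",u,z)[:2]-p["p"][:2];print(nm,w@d0,w@np.array([-d0[1],d0[0]]))
a=-8.8;d=np.array([np.cos(np.radians(a)),np.sin(np.radians(a))])
M=np.array([.632,-.020]);g=M-.028*d-.095*d
move_pose([*g,.13],quat(a)); movel([*g,.06],v=.1)
print(movel([*g,.0265],v=.05,until_force=6),get_tcp_pos(),get_ft_force(),get_grip_width()*88,get_time())
wshot("wp");im=read_camera("side");cv2.imwrite("pics/sp.png",im[:,:,::-1]);s=read_camera("scene");cv2.imwrite("pics/scp.png",s[:,:,::-1])
A=cv2.imread("pics/wp.png");B=cv2.resize(cv2.imread("pics/sp.png")[140:300,200:360],(300,300));C=cv2.resize(cv2.imread("pics/scp.png")[140:300,200:360],(300,300))
cv2.imwrite("pics/v3.png",np.hstack([A[150:350,180:380].repeat(1,0) if 0 else cv2.resize(A[180:320,210:350],(200,300)),B,C]))
E
```

```text
lid near edge -0.016121937212930162 -0.013057250977372994
lid near edge r -0.016096970256749683 0.016290699189776277
tab tip -0.0199525404531278 -0.00035180611125852455
False [ 0.51051066 -0.00117574  0.02646353] [ 0.28728086 -0.55054075 -1.04942124] 68.55142310616517 10.475
```

View pics/v3.png

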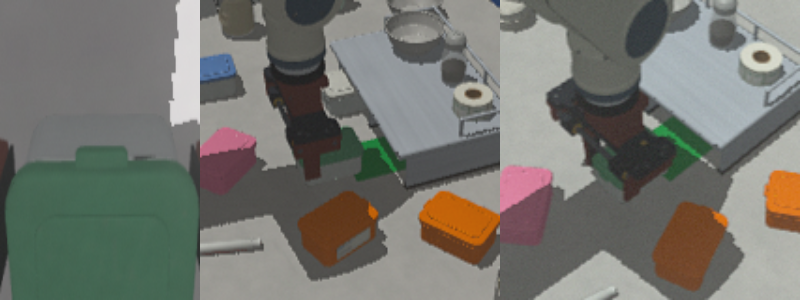

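```bash
python3 - <<'E'
from h import *
a=-8.8;d=np.array([np.cos(np.radians(a)),np.sin(np.radians(a))])
g=np.array([.632,-.020])-.032*d
print(movel([*g,.0265],v=.06,until_force=12),get_tcp_pos(),get_ft_force(),get_ft_torque(),get_grip_width()*88,get_time())
wshot("wi");A=cv2.imread("pics/wi.png")
cv2.imwrite("pics/v4.png",cv2.resize(A[170:350,160:400],(800,600),interpolation=cv2.INTER_CUBIC))
E
```

```text
False [ 0.59996985 -0.01504098  0.02646666] [-0.59315972  0.30276832 -2.08572595] [ 0.01292062  0.0481495  -0.04538215] 69.05713279972242 12.2917
```

View pics/v4.png

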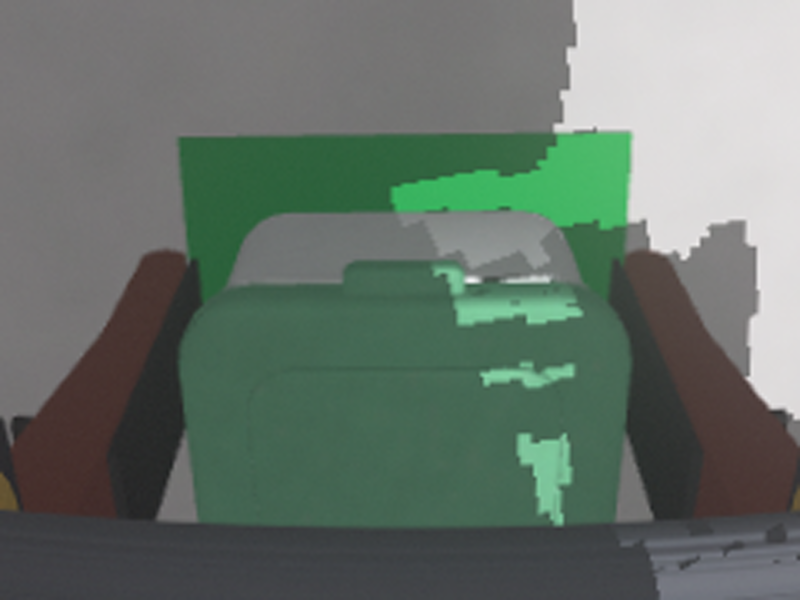

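The box is in, with the mat's near edge visible at crop corners (180,138) and (630,131), the tub's bottom edge at row 213 and the lid edge at row 285. I'll compute the offset on the mat in this close view.

```bash
python3 - <<'E'
from h import *
p=np.load("pics/wi.npz")["p"][:2];a=np.radians(-8.8);d=np.array([np.cos(a),np.sin(a)]);l=np.array([-d[1],d[0]])
def f(n,u,z):
    w=wz("wi",(160+u[0]*.3,170+u[1]*.3),z)[:2]-p;print(n,"along %.1f lat %.1f"%(w@d*1e3,w@l*1e3));return w
A=f("mat cornerR?",(180,138),.001);B=f("mat corner2",(630,131.5),.001)
f("mat side1",(188,215),.001);f("mat side2",(627,215),.001)
f("tub bottom L",(275,213),.004);f("tub bottom R",(535,213),.004)
f("lid near",(300,285),.046);f("lid near2",(500,285),.046);f("lid L",(182,360),.046);f("lid R",(630,360),.046);f("tab",(403,262),.044)
E
```

```text
mat cornerR? along -24.0 lat -42.6
mat corner2 along -25.3 lat 40.7
mat side1 along -8.6 lat -42.1
mat side2 along -8.6 lat 41.3
tub bottom L along -10.4 lat -24.9
tub bottom R along -10.4 lat 23.2
lid near along -16.0 lat -16.3
lid near2 along -16.1 lat 13.1
lid L along -2.8 lat -35.1
lid R along -2.9 lat 33.7
tab along -18.9 lat -1.2
```

Box and mat agree within about 1–2 mm and 1°. Lower it, release, retreat and check.

```bash
python3 - <<'E'
from h import *
a=np.radians(-8.8);d=np.array([np.cos(a),np.sin(a)])
p=get_tcp_pos()
print(movel([p[0],p[1],.0243],v=.02,until_force=5),get_tcp_pos(),get_ft_force())
command_gripper(1.0);print(get_grip_width()*88,get_ft_force())
movel([p[0],p[1],.12],v=.12)
g=p[:2]-.11*d
movel([*g,.25],v=.2);wait(.2);wshot("wf");print(get_time(),get_ft_force())
cv2.imwrite("pics/sf.png",read_camera("side")[:,:,::-1])
A=cv2.imread("pics/wf.png")[200:340,200:440];B=cv2.imread("pics/sf.png")[150:290,200:360]
cv2.imwrite("pics/v5.png",np.hstack([cv2.resize(A,(480,280),interpolation=2),cv2.resize(B,(320,280),interpolation=2)]))
E
```

```text
False [ 0.59972161 -0.01501297  0.02411644] [-0.40599568  1.07927345 -1.64671161]
88.45015301080106 [ 0.2857461  -0.06607277  0.12842477]
15.3167 [-0.44588162 -0.3197477  -0.35658465]
```

View pics/v5.png

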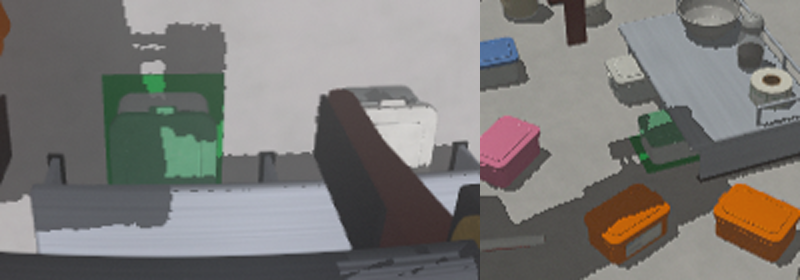

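Released: the box lies on the mat, lid at view x 109–217, mat x 104–223, near edge at row 74. The white and blue boxes are undisturbed. Quick numeric check before handing in.

```bash
python3 - <<'E'
from h import *
a=np.radians(-8.8);d=np.array([np.cos(a),np.sin(a)]);l=np.array([-d[1],d[0]]);p=np.load("pics/wf.npz")["p"][:2]
for n,u,z in(("mat c1",(104,75),.001),("mat c2",(223,73.5),.001),("mat s1",(105,150),.001),("mat s2",(223.5,150),.001),("lid L near",(109.5,122),.046),("lid R near",(215.5,122),.046),("lid L far",(109.5,165),.046),("lid R far",(216,165),.046),("lid near L",(125,111.5),.046),("lid near R",(200,111),.046)):
    w=wz("wf",(200+u[0]/2,200+u[1]/2),z)[:2]-p;print(n,"along %.1f lat %.1f"%(w@d*1e3,w@l*1e3))
s0=cv2.imread("pics/side0.png");s1=cv2.imread("pics/sf.png")
D=cv2.absdiff(s0,s1).max(2);print("white/blue change",(D[175:202,262:284]>40).sum(),(D[165:190,185:222]>40).sum())
E
```

```text
mat c1 along 86.2 lat -41.4
mat c2 along 85.0 lat 40.1
mat s1 along 145.1 lat -42.7
mat s2 along 145.0 lat 42.7
lid L near along 99.5 lat -34.6
lid R near along 99.4 lat 32.1
lid L far along 131.0 lat -35.6
lid R far along 131.0 lat 33.5
lid near L along 92.1 lat -24.6
lid near R along 91.7 lat 22.1
white/blue change 0 0
```

```bash
python3 -c "
from station import *
job_done();print(get_time())"
```

```text
the job is handed in; nothing more can be done
the job is handed in; nothing more can be done
```

The green-lidded box is under the riser in the free bay, flat on the green mat and released, and I handed the job in at about 15 s of robot time. I gripped it by the lid edges near its tab end, carried it over the orange boxes, and slid it in lengthwise from the front. Then I lowered it onto the mat, opened the gripper and backed off.

- **Position:** the last wrist-camera picture puts the box within about 2 mm of the mat's centre along its length and about 1 mm sideways. It is square to about 1°.
- **Other boxes:** the blue-lidded and white-lidded boxes show no change in the side camera between the first and last pictures.
- **Forces:** wrist force readings stayed near 2 N, no guarded move hit its force stop, and the robot ended clear of everything.
- **Measurements that disagreed:** the riser's heading came out between -7.9° and -9.8° depending on the edge fitted, and I used -8.8°. Lid height came out at 38, 46 and 51 mm from three pairs of views. I took 46 mm from the two fixed cameras, which matches the stated size.

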